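# Flip up the display and hold the recessed reset button with the stylus

## Robot

A 6-joint arm with a two-finger parallel gripper is mounted at the origin on a cart in front of the work surface, level with it; the furniture and walls round the work are solid. World frame = base frame: x ahead of the robot, y to its left, z up, the work surface at z = 0. Lengths are in m, angles in rad, forces in N, time in s.
With the tool pointing down it reaches from about 0.275 to 0.775 m from the base axis. Payload 14.6 kg.
Tool frame: the origin (TCP) lies on the centre line of the jaws, within the pads' length; the fingertips stand 22 mm ahead of it and the grasp point (between the pads) lies 3 mm ahead of it; z points along the fingers, y is the line along which they close (so a half turn about z gives the same grasp; the last joint's range is limited). The gripper opens to 85 mm and grips with 20 to 120 N. Pads are 22 mm wide; open, the fingers measure 114 mm over their backs; the gripper's body (76 mm by 85 mm) begins 54 mm behind the grasp point. The pads swing forward as they close: fully open they stand 13 mm farther back than shut.
Start: joints at [1.016, 0.263, -0.048, 1.259, 0, 1.415], TCP at [0.204, 0.484, 0.253] pointing down, gripper open.
Joint ranges: [-2.65, 2.65], [-0.89, 1.7], [-1.18, 1.37], [-2.13, 2.11], [-1.35, 1.29], [-3.14, 3.14]. Speed limits (rad/s): [1.89, 1.89, 2.57, 2.79, 3.14, 3.14].

## Interface

Orientations are given as a unit quaternion [x, y, z, w].
In Python, from rig import ctrl gives the robot as it stands. Calls block until the motion is done:
- ctrl.move_to(position, orientation): joint-space move of the TCP to a pose.
- ctrl.move_straight(position, vel=0.15, frame=None, until_force=None): straight line of the TCP; frame=None keeps the orientation; vel is the mean speed in m/s. With until_force (N) it stops when the force on the tool has changed by that much, and returns True; else False.
- ctrl.move_j(angles): joint-space move.
- ctrl.move_gripper(opening, squeeze=None): opening from 0.0 (shut) to 1.0 (fully open); squeeze is the grip in N (None keeps the last); returns when the fingers have stopped.
- ctrl.pause(seconds).
- ctrl.inverse_kinematics(position, orientation): joint angles nearest the present ones, or None.
- ctrl.sense(): the state.
- ctrl.read_camera(name): name is "scene" or "top" or "wrist"; returns a dict with "image" (400x640x3 uint8, red, green, blue), "fx", "fy", "cx", "cy" (pixels), "R" (3x3) and "t" (3): a world point X has camera coordinates R X + t; the wrist camera has in their place "tool_from_camera" (4x4, takes a point from camera to tool coordinates, whose origin is the TCP and whose axes are the flange's). Camera axes: x right, y down, z forward; pixel columns grow to the right and rows downward; lengths in m; the calibration is good to about 2 mm. A picture is of the moment at which its call begins: read the wrist's pose just before it. There is no depth.
A pose or a line that the arm cannot do raises ctrl.IKError and nothing moves.
- ctrl.close_job(): hands the job in; it is judged then, once.
The state is a dict: "time": time; "q": joint angles; "qvel": joint speeds; "joint_torque": joint torques, N m; "ee_pos": TCP position; "orientation": TCP orientation; "contact_force": force on the tool from outside, world axes, zero at the start; "torque": the same for the moment, N m; "finger_gap": opening from 0.0 (shut) to 1.0 (fully open); "grip_force": force on a finger pad.
Only numpy, scipy, OpenCV 4.12 (cv2) and the standard library are available. Lean on these libraries where they do the work, as an engineer would, in place of code of your own. Each camera call takes 0.05 s, during which the arm holds its last target. There are 200 camera calls.

## Task

Raise the bench controller's stiff display lid by its bar handle to about 100 degrees open (a little past upright) and let go of it, so that it stays there. Then take the stylus out of its holder block, reach its thin tip through the small round hole in the controller's deck and press the recessed reset button fully down without forcing it; finish while still holding the stylus in the gripper and the button down. Leave the paint pot, the figure and the pen alone.

Things in the scene. Friction and masses are not known exactly. Their poses are not given: they have to be found in the camera images.
- unit: Bench controller, grey box 160 (x) x 220 (y) x 60 mm high, fixed to the table. Origin: centre of its underside; x points from its front (vents, towards the robot) to its back, z up. The flat deck on top, at 60 mm, with flat keys and the reset hole lies under the black display lid (140 x 214 x 10 mm) until that is raised
- lid (a joint): Hinge angle of the display lid, rad: 0 = closed, flat over the deck, 1.57 = upright, stop at 2.3; the hinge runs along the unit's y at the back of the deck. Starts between 0 and 0.3. Stiff: it stays at any angle where it is left; about 4 N at the bar moves it. 100 degrees = 1.745
- lid_hinge (a point): Middle of the hinge line: 65 mm behind the unit's origin (+x) and 70 mm above the table
- lid_bar (a point): Middle of the lid's bar handle: round bar 10 mm thick, parallel to the hinge, 190 mm from it in the plane of the lid; 90 mm clear along it, 45 mm clear between bar and lid edge. Closed, it is 45 mm in front of the box at 70 mm height: fingers from above can straddle it front and back. It can turn between the pads, so the hand may point down all the way
- reset_mouth (a point): Centre of the mouth of the reset hole, in the deck surface (60 mm above the table), 40 mm in front of and 45 mm to the left (+y) of the unit's origin. The hole is 11 mm in diameter and straight down; the top of the button is 12 mm below the mouth. A thin steel trim ring lies round it
- reset_button (a joint): Travel of the reset button, m: 0 = up, 0.0045 = fully down (top then 16.5 mm below the mouth), springs back; 1.5 N starts it, about 4.2 N holds it fully down
- stylus: Stylus, 113 mm long, about 40 g, standing tip down in the holder. Origin: end of its tip, z along it towards the grip. Steel tip 5 mm thick up to 26 mm, 8 mm shank to 42 mm, collar 20 mm in diameter at 42 to 46 mm (rests on the holder's top, so the tip is 8 mm above the table), then a round grip 12 mm thick from 46 to 110 mm with dark bands
- holder: Dark steel holder block, 64 x 64 mm and 50 mm high on a 72 mm rubber foot, fixed to the table, with a vertical 11.5 mm hole through its top at the middle in which the stylus stands. Origin: centre of its underside. It stands to the left or to the right of the controller
- wine_pot: Bystander: small wine-coloured paint pot, 36 x 32 x 46 mm, behind the controller, origin at the centre of its underside
- figure: Bystander: small painted figure, 46 x 61 x 67 mm, left of the controller towards the back, on the thin desk pad; origin at the centre of its underside
- pen: Bystander: capped blue marker pen, 118 mm long and 11 mm thick, lying in front of the controller, origin at the centre of its underside
- shade_bottle: Black paint bottle, 38 mm in diameter and 65 mm high, fixed; stands on the other side of the controller from the holder. Origin at the centre of its underside
Mind the look-alikes: they are no part of the job. What is shaped like the holder but red or turquoise is not meant.

How it is judged:
On the way, in this order (a step that is already met when the one before it is completed fails the run):
1. the lid stands at about 100 degrees (within 12 degrees) with nothing of the robot touching the controller (value of joint lid between 1.536 and 1.955 rad and contact force between each of the arm, the fingers and unit below 0.2 N), for 0.3 s.
2. the stylus is held clear of its holder (height (world z) of stylus above 0.055 m and contact force between the fingers and stylus above 1 N and contact force between stylus and holder below 0.1 N), for 0.1 s.
At the end, for the whole second after the job is handed in: The stylus, held in the fingers, has its tip in the reset hole (6 mm of its axis, 13 mm deep or more) and keeps the button at least 3.8 of its 4.5 mm down with over 1.5 N; the lid stands open at 88 to 112 degrees; the robot itself does not touch the controller (all of step 1 and value of joint reset_button above 0.0038 m and contact force between stylus and unit above 1.5 N and horizontal distance between stylus and reset_mouth below 0.006 m and z of stylus in the frame of unit below 0.047 m and contact force between the fingers and stylus above 1 N); the arm keeps its last pose, push and grip.
It fails at once if the stylus is forced against the controller (more than 40 N) (contact force between stylus and unit above 40 N).
It fails at once if the paint pot, the figure or the pen is moved by more than 20 mm (distance of any of wine_pot, figure, pen from where it was at the start of the episode above 0.02 m).
It also fails if it takes over 61 s, if anything falls off the work surface, if the arm or the gripper's body presses on something with over 40 N, if the wrist force passes 120 N, or if a joint passes its speed limit or range.

## Working session

There is one attempt and no reset: what is moved stays moved. The work goes in short steps, each a Python script; the robot and the scene stay as the last script left them, time stands still between calls to the robot, and variables do not carry over. Pictures are saved under pics/ and viewed, at most 10 in all, crops included, and the job is handed in when it is done.

```bash
ls; mkdir -p pics
python3 - <<'E'
from rig import ctrl
import cv2,pickle
d={}
for n in("scene","top"):
    c=ctrl.read_camera(n);d[n]=c
    cv2.imwrite(f"pics/{n}0.png",cv2.cvtColor(c["image"],cv2.COLOR_RGB2BGR))
    print(n,c["fx"],c["cx"],c["cy"],c["R"],c["t"])
pickle.dump(d,open("c0.pkl","wb"))
print(ctrl.sense())
E
```

```text
pics
scene 363.73531171839494 318.8963922144765 195.28010419263686 [[ 0.54026054 -0.84139211  0.01333708]
 [-0.59489049 -0.3930948  -0.70112893]
 [ 0.59516709  0.37085819 -0.71290977]] [-0.3173543   0.41046119  0.73300349]
top 389.9856537534234 316.6139380435431 198.5880090008702 [[ 0.0188326  -0.99966533  0.01773609]
 [-0.98136192 -0.02187509 -0.19091954]
 [ 0.19124362 -0.01381001 -0.98144544]] [-0.03362141  0.56943457  1.22199919]
{'time': 0.1, 'q': array([ 1.01569966e+00,  2.63458137e-01, -4.88651803e-02,  1.25938980e+00,
       -1.42148148e-05,  1.41550279e+00]), 'qvel': array([ 0.0002487 , -0.00146211,  0.00165736, -0.00069654,  0.00077926,
        0.00051259]), 'joint_torque': array([ 8.72213772e-03, -6.38574529e+01,  3.85062683e+01,  9.90174827e-03,
        2.09475629e-04, -2.27170892e-05]), 'ee_pos': array([0.20423655, 0.48340471, 0.252885  ]), 'orientation': array([ 1.98572835e-01,  9.80086026e-01, -4.32252924e-04, -1.52753710e-04]), 'contact_force': array([-1.22512275, -0.15553328, -0.11008866]), 'torque': array([ 0.07594307,  0.02068173, -0.01693168]), 'grip_force': 0.0, 'finger_gap': 1.0021458484679042}
```

View pics/top0.png

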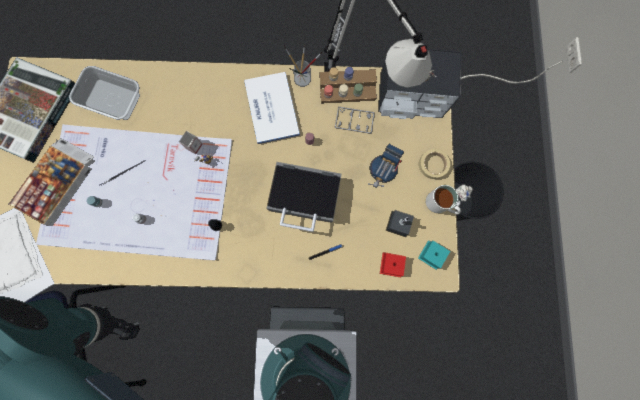

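View pics/scene0.png

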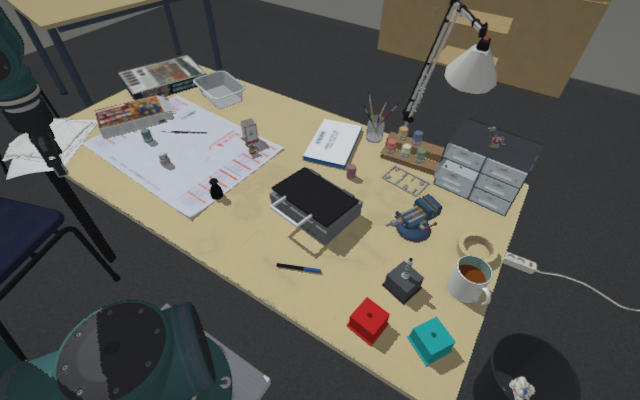

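The top view shows the controller at about (305,195), its bar at (298,222), the dark holder with the stylus at (400,223), the pen at (326,251), and the red and turquoise decoys below and to the right. I'll enlarge both views to get corner pixels.

Run:
```python
import cv2,numpy as np
a=cv2.imread("pics/top0.png")[155:265,255:425];b=cv2.imread("pics/scene0.png")[160:310,255:435]
f=lambda i,s:cv2.resize(i,None,fx=s,fy=s,interpolation=cv2.INTER_CUBIC)
a=f(a,4.4);b=f(b,4)
cv2.imwrite("pics/a.png",a);cv2.imwrite("pics/b.png",b);print(a.shape,b.shape)
```

```text
(484, 748, 3) (600, 720, 3)
```

View pics/a.png

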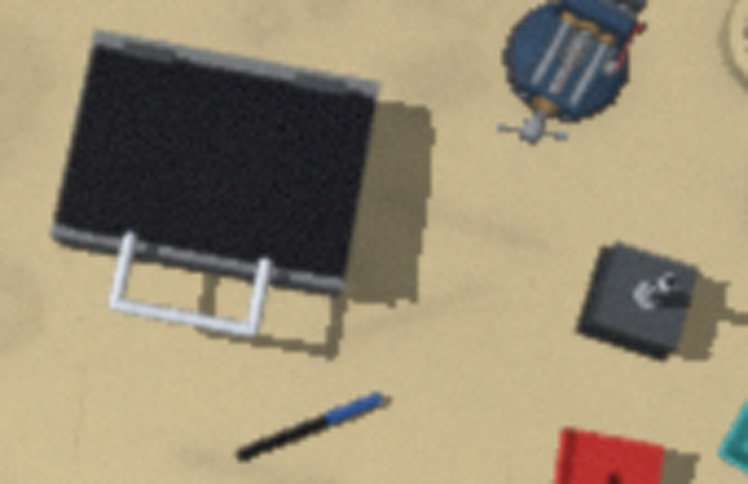

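View pics/b.png

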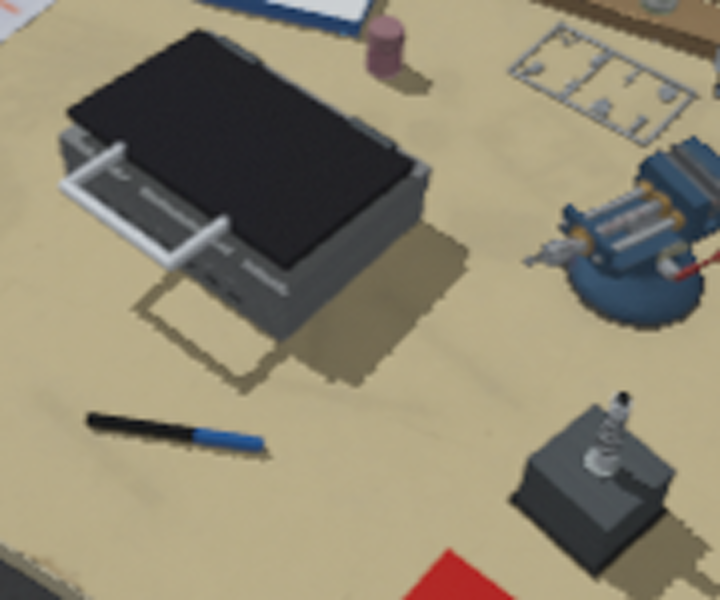

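The top crop shows the bar corners at (112,303) and (256,332), the box's back corners at (97,33) and (378,85), and the collar at about (645,296). The scene crop shows the bar corners at (65,184) and (175,263), the box's front-right bottom corner at (280,340), and the collar at (600,460).

```bash
cat > h.py <<'E'
import numpy as np,cv2
from scipy.spatial.transform import Rotation as Rot
def ray(c,uv,world=None):
    d=np.array([(uv[0]-c["cx"])/c["fx"],(uv[1]-c["cy"])/c["fy"],1.])
    if world is None: R,t=np.array(c["R"]),np.array(c["t"]); return -R.T@t,R.T@d
    M=world@np.array(c["tool_from_camera"]); return M[:3,3],M[:3,:3]@d
def onz(r,z): o,d=r; return o+d*(z-o[2])/d[2]
def tri(r1,r2):
    A=np.stack([r1[1],-r2[1]],1);s=np.linalg.lstsq(A,r2[0]-r1[0],rcond=None)[0]
    p,q=r1[0]+s[0]*r1[1],r2[0]+s[1]*r2[1];return (p+q)/2,np.linalg.norm(p-q)
def toolM(s):
    M=np.eye(4);M[:3,:3]=Rot.from_quat(s["orientation"]).as_matrix();M[:3,3]=s["ee_pos"];return M
def down(yaw): # tool y axis (closing line) at angle yaw in world, z down
    y=np.array([np.cos(yaw),np.sin(yaw),0]);z=np.array([0,0,-1.]);x=np.cross(y,z)
    return Rot.from_matrix(np.stack([x,y,z],1)).as_quat()
E
python3 - <<'E'
from h import *;import pickle
np.set_printoptions(precision=4,suppress=True)
d=pickle.load(open("c0.pkl","rb"))
T=lambda u,v:ray(d["top"],(255-.5+(u+.5)/4.4,155-.5+(v+.5)/4.4))
S=lambda u,v:ray(d["scene"],(255-.5+(u+.5)/4,160-.5+(v+.5)/4))
for n,a,b in[("barL",(114,303),(66,184)),("barR",(254,331),(172,264)),("collar",(645,296),(600,460)),("stytop",(672,282),(623,398)),("lidback L",(95,45),(200,32)),("boxbackR",(378,85),(430,170)),("lid fR",(338,282),(290,268))]: print(n,*tri(T(*a),S(*b)))
bl=onz(T(97,33),.06);br=onz(T(378,85),.06)
print("back top",bl,br,np.linalg.norm(bl-br))
print("frontR bottom S",onz(S(280,340),0))
print("holder collar z50..",onz(T(645,296),.052),onz(S(600,460),.052))
e=(br-bl)/np.linalg.norm(br-bl);yv=-e[:2]; xv=np.array([yv[1],-yv[0]]);print("yaw",np.arctan2(xv[1],xv[0]))
print("origin from back",(bl+br)[:2]/2-.08*xv, "from frontR",onz(S(280,340),0)[:2]+.08*xv+.11*yv)
E
```

```text
barL [0.4824 0.0901 0.0851] 0.001959719859452617
barR [ 0.4645 -0.0107  0.0846] 0.002075324276225368
collar [ 0.4999 -0.2997  0.0552] 0.0034137671564986078
stytop [ 0.5003 -0.3021  0.1221] 0.0008014465080374068
lidback L [0.6778 0.1127 0.0694] 0.0015326036056219781
boxbackR [ 0.6556 -0.1009  0.0573] 0.003359855935281129
lid fR [ 0.5035 -0.0731  0.0819] 0.00843723466918183
back top [0.6893 0.113  0.06  ] [ 0.6539 -0.0993  0.06  ] 0.21524557518369503
frontR bottom S [ 0.5067 -0.0707  0.    ]
holder collar z50.. [ 0.4994 -0.299   0.052 ] [ 0.5033 -0.3008  0.052 ]
yaw -0.16547165046331067
origin from back [0.5927 0.02  ] from frontR [0.6038 0.0246]
```

Bar: centre about (0.4735, 0.040, 0.085), lid about 0.08 rad open, unit yaw about -0.17, origin about (0.596, 0.019). The independent estimates agree to within a centimetre, and the sizes match. Next I raise the lid.

```bash
cat > lid.py <<'E'
from rig import ctrl
from h import *
np.set_printoptions(precision=4,suppress=True)
yaw=-.17;xv=np.array([np.cos(yaw),np.sin(yaw),0]);bar=np.array([.4735,.0397,.085]);a0=.08
hinge=bar+.19*np.cos(a0)*xv;hinge[2]=.07
P=lambda a:hinge+.19*np.array([*(-np.cos(a)*xv[:2]),np.sin(a)])+[0,0,.003]
best=[]
for k in(0,np.pi):
    q=ctrl.inverse_kinematics(bar+[0,0,.1],down(yaw+k));q2=ctrl.inverse_kinematics(P(1.745),down(yaw+k));print(k,q,q2)
    if q is not None and q2 is not None: best.append((abs(q[5]),k))
o=down(yaw+min(best)[1])
ctrl.move_to(bar+[0,0,.1],o);ctrl.move_gripper(.52)
print(ctrl.sense()["time"],ctrl.move_straight(P(a0),.1,until_force=15))
ctrl.move_gripper(0,40);s=ctrl.sense();print("grip",s["finger_gap"],s["grip_force"],s["ee_pos"])
if s["finger_gap"]>.05:
    for a in np.linspace(a0,1.745,13)[1:]:
        ctrl.move_straight(P(a),.12);s=ctrl.sense();print(round(a,2),s["time"],s["contact_force"],s["finger_gap"])
E
python3 lid.py
```

```text
0 [-0.0881  0.212  -0.3096  1.0491  0.      1.6527] [-0.1145  0.5724  0.475   1.4734  0.      1.6263]
3.141592653589793 [-0.0881  0.212  -0.3096  1.0491  0.     -1.4889] [-0.1145  0.5724  0.475   1.4734  0.     -1.5153]
3.0417 False
grip 0.1011004326833457 39.16453421115875 [0.4727 0.0398 0.0881]
0.22 4.9333 [-8.8272  2.3172  2.0297] 0.09503669582055746
0.36 5.3 [-10.9156   2.8409   4.3215] 0.09629259244367451
0.5 5.6667 [-18.3356   4.5475   9.3244] 0.10075237548524629
0.64 6.0333 [-25.2194   5.9436  18.5263] 0.10102415924911123
0.77 6.4 [-34.1192   6.4228  32.1868] 0.0936266245544674
0.91 6.7667 [-31.7609   6.207   42.4326] 0.09809872181637132
1.05 7.1333 [-21.9706   4.8073  43.6465] 0.09796841624748517
1.19 7.5 [-13.1847   5.2959  36.794 ] 0.09851664195237733
1.33 7.8667 [-1.9527  4.0153 23.4343] 0.09963037328286918
1.47 8.2333 [ 0.2132  4.6657 17.7957] 0.10067505595327603
1.61 8.6 [3.1865 5.9753 7.7674] 0.0959863990406401
1.74 8.9667 [4.3781 4.749  6.3261] 0.09936095829674864
```

Raised with the bar still gripped. Now I release, go straight up, check the lid, and photograph the deck from the wrist.

Run:
```python
from rig import ctrl
from h import *
np.set_printoptions(precision=4,suppress=True)
ctrl.move_gripper(.5);p=np.array(ctrl.sense()["ee_pos"]);
ctrl.move_straight(p+[0,0,.1],.12)
s=ctrl.sense();c=ctrl.read_camera("wrist");M=np.array(c["tool_from_camera"]);print(M)
hole=np.array([.564,.070,.06])
ctrl.move_straight([.46,.05,.36],.2)
ctrl.pause(.2)
o=np.array(s["orientation"])
ctrl.move_straight([.50,.06,.25],.2)
ctrl.pause(.2)
s=ctrl.sense();c=ctrl.read_camera("wrist");W=toolM(s)@M;pc=np.linalg.inv(W)@np.append(hole,1)
print("hole pred",c["fx"]*pc[0]/pc[2]+c["cx"],c["fy"]*pc[1]/pc[2]+c["cy"],s["time"],s["ee_pos"])
im=cv2.cvtColor(c["image"],cv2.COLOR_RGB2BGR);cv2.imwrite("pics/w1.png",im)
sc=cv2.cvtColor(ctrl.read_camera("scene")["image"],cv2.COLOR_RGB2BGR);cv2.imwrite("pics/s1.png",sc)
import pickle;pickle.dump((s,c),open("w1.pkl","wb"))
t=cv2.resize(sc[110:270,220:420],(500,400));cv2.imwrite("pics/w1c.png",np.hstack([cv2.resize(im,(480,300)),t[50:350,100:420]]))
```

```text
[[ 0.0006 -0.9533 -0.3021  0.0759]
 [ 1.      0.0005  0.0003 -0.0005]
 [-0.0001 -0.3021  0.9533 -0.1212]
 [ 0.      0.      0.      1.    ]]
hole pred 257.74599000467185 202.58122073132 12.9167 [0.5002 0.0599 0.2511]
```

View pics/w1c.png

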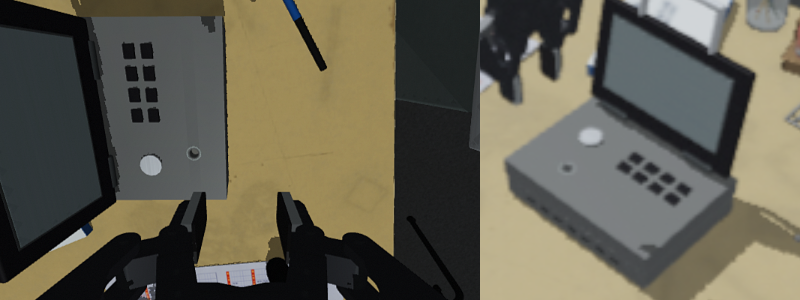

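The wrist view shows the hole at about (259,204) full-scale, 1–2 px from where I predicted. The lid stands slightly past upright and nothing is touching the controller. I'll refine the hole with a blob fit, then look down at the stylus.

Run:
```python
from rig import ctrl
from h import *
import pickle
np.set_printoptions(precision=4,suppress=True)
s,c=pickle.load(open("w1.pkl","rb"))
g=cv2.cvtColor(c["image"],cv2.COLOR_RGB2GRAY)
sub=cv2.GaussianBlur(g,(3,3),0)[190:218,245:273]
k=cv2.resize(sub,(560,560),interpolation=cv2.INTER_CUBIC)
h=onz(ray(c,(258.5,204),toolM(s)),.06);print("hole rough",h)
p=[.4997,-.300,.27];o=s["orientation"]
ctrl.move_straight([.45,-.1,.3],.25)
ctrl.move_to(p,o);ctrl.pause(.2)
s2=ctrl.sense();c2=ctrl.read_camera("wrist");pickle.dump((s2,c2),open("w2.pkl","wb"))
iv=np.linalg.inv(toolM(s2)@np.array(c2["tool_from_camera"]))
for z in(.121,.052):
    q=iv@np.array([.4997,-.3,z,1]);u=c2["fx"]*q[0]/q[2]+c2["cx"],c2["fy"]*q[1]/q[2]+c2["cy"];print("pred",z,u)
u=np.array(u).astype(int);x0,y0=max(u[0]-60,0),max(u[1]-70,0)
im=cv2.cvtColor(c2["image"],cv2.COLOR_RGB2BGR)[y0:y0+140,x0:x0+120]
print(x0,y0,im.shape,s2["time"])
cv2.imwrite("pics/w2.png",np.hstack([cv2.resize(im,None,fx=4,fy=4)[:560],cv2.cvtColor(k,cv2.COLOR_GRAY2BGR)[::2,::2].repeat(2,0)[:im.shape[0]*4]]))
```

```text
hole rough [0.5636 0.0715 0.06  ]
pred 0.121 (np.float64(322.63441930558827), np.float64(191.81720299481017))
pred 0.052 (np.float64(322.6170517446275), np.float64(173.53526191280454))
262 103 (140, 120, 3) 14.9083
```

View pics/w2.png

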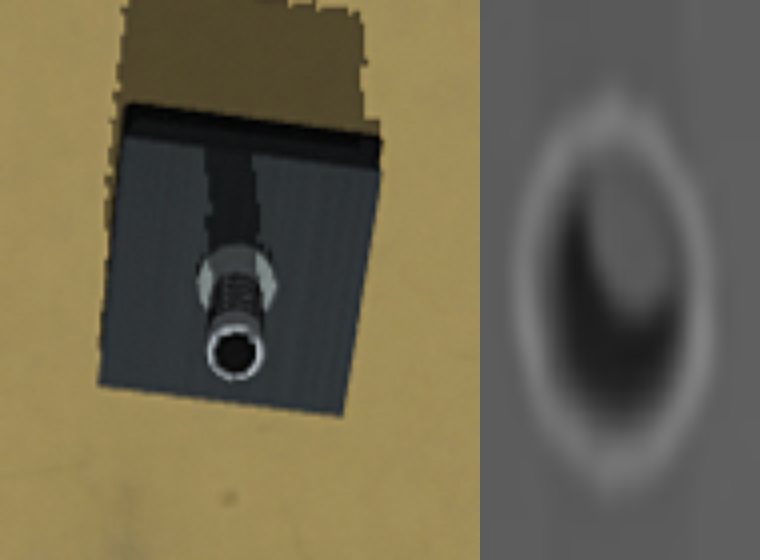

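The stylus top is at (321,190.7) and the collar at (321,174), about 1 px from the prediction. The hole's ring centre works out at (257.85,203.9). Now I grasp and lift.

Run:
```python
from rig import ctrl
from h import *
import pickle
np.set_printoptions(precision=4,suppress=True)
s,c=pickle.load(open("w1.pkl","rb"));print("hole",onz(ray(c,(257.85,203.9),toolM(s)),.06))
s,c=pickle.load(open("w2.pkl","rb"))
a=onz(ray(c,(321,190.7),toolM(s)),.121);b=onz(ray(c,(321.1,174),toolM(s)),.052);print(a,b)
g=(a+b)/2
assert np.linalg.norm(g[:2]-[.4997,-.3])<.006
ctrl.move_straight([g[0],g[1],.2],.15)
print(ctrl.move_straight([g[0],g[1],.091],.1,until_force=10))
ctrl.move_gripper(0,60);s=ctrl.sense();print(s["finger_gap"],s["grip_force"],s["contact_force"])
ctrl.move_straight([g[0],g[1],.23],.12);ctrl.pause(.3)
s=ctrl.sense();c=ctrl.read_camera("wrist");pickle.dump((s,c),open("w3.pkl","wb"));print(s["time"],s["finger_gap"],s["grip_force"],s["ee_pos"])
M=np.linalg.inv(np.array(c["tool_from_camera"]))
for z in(.003,.083):
    q=M@[0,0,z,1];print("pred",c["fx"]*q[0]/q[2]+c["cx"],c["fy"]*q[1]/q[2]+c["cy"])
im=cv2.cvtColor(c["image"],cv2.COLOR_RGB2BGR)
cv2.imwrite("pics/w3.png",cv2.resize(im[150:400,220:420],None,fx=2.4,fy=2.4,interpolation=cv2.INTER_CUBIC))
```

```text
hole [0.5642 0.0713 0.06  ]
[ 0.5009 -0.3011  0.121 ] [ 0.5013 -0.2998  0.052 ]
False
0.12134933176799918 58.39776813983917 [-2.2245  0.1135  6.5922]
18.8167 0.11980480037219308 58.365517258644104 [ 0.501  -0.3004  0.2298]
pred 322.76435127378267 290.27853672662627
pred 322.3687322548212 221.99391231300862
```

View pics/w3.png

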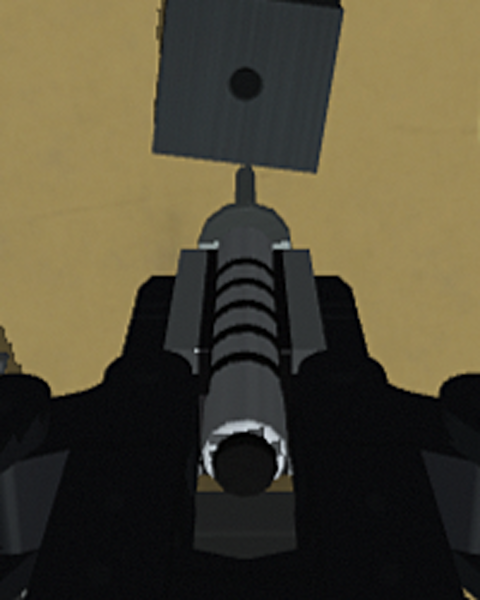

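The tip's far edge is at (322,219), which puts the tip centre at about (322,222.5) against (322.4,222) predicted for a tip on the tool axis. So it is straight and centred to within 1 mm. I move to hover just above the hole and check.

Run:
```python
from rig import ctrl
from h import *
import pickle
np.set_printoptions(precision=4,suppress=True)
o=ctrl.sense()["orientation"];h=[.5642,.0713]
ctrl.move_straight([.48,-.1,.25],.2)
ctrl.move_straight([*h,.23],.2);ctrl.move_straight([*h,.156],.1);ctrl.pause(.4)
s=ctrl.sense();c=ctrl.read_camera("wrist");pickle.dump((s,c),open("w4.pkl","wb"));print(s["time"],s["finger_gap"],s["ee_pos"],s["contact_force"])
iv=np.linalg.inv(toolM(s)@np.array(c["tool_from_camera"]))
q=iv@[*h,.06,1];print("hole pred",c["fx"]*q[0]/q[2]+c["cx"],c["fy"]*q[1]/q[2]+c["cy"])
im=cv2.cvtColor(c["image"],cv2.COLOR_RGB2BGR)
cv2.imwrite("pics/w4.png",cv2.resize(im[180:250,280:360],None,fx=8,fy=8,interpolation=cv2.INTER_CUBIC))
```

```text
22.4333 0.12285934022081084 [0.5642 0.0713 0.1561] [ 1.1302  0.696  -0.7906]
hole pred 322.6714229152845 215.02830779629258
```

View pics/w4.png

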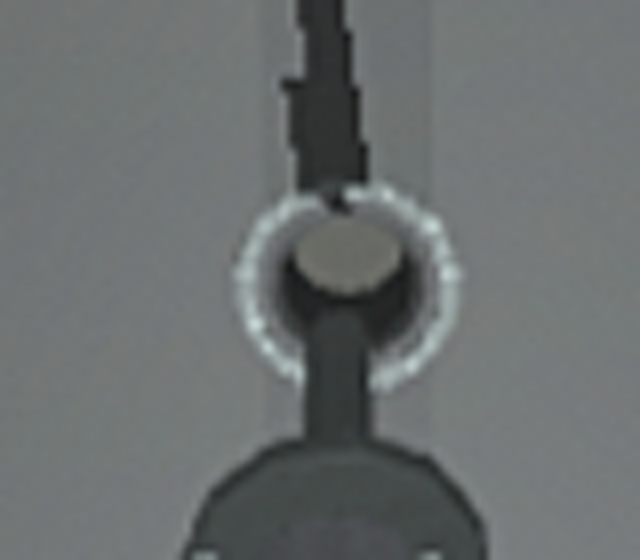

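The ring centre is at (323.0,215.4), as predicted, and the tip sits about 1 px (0.7 mm) to its left. I make that small correction, then descend with a force guard.

Run:
```python
from rig import ctrl
from h import *
np.set_printoptions(precision=4,suppress=True)
h=[.5635,.0714]
ctrl.move_straight([*h,.156],.03);ctrl.pause(.2);f0=np.array(ctrl.sense()["contact_force"])
print(ctrl.move_straight([*h,.1335],.03,until_force=5),ctrl.sense()["ee_pos"])
for z in np.arange(.132,.1225,-.001):
    ctrl.move_straight([*h,z],.01);ctrl.pause(.15);s=ctrl.sense();d=s["contact_force"]-f0
    print(round(z,4),s["ee_pos"],d,round(s["time"],1))
    if d[2]>7 or abs(d[:2]).max()>6: break
```

```text
False [0.5636 0.0714 0.1336]
0.132 [0.5635 0.0714 0.132 ] [-0.5571  0.155   0.8024] 24.3
0.131 [0.5636 0.0714 0.1311] [-0.2723  0.3424  2.6897] 24.7
0.13 [0.5636 0.0714 0.1301] [0.1514 0.1125 1.3768] 25.1
0.129 [0.5635 0.0714 0.129 ] [0.2993 0.764  2.1877] 25.5
0.128 [0.5636 0.0714 0.128 ] [0.6991 0.3048 3.9064] 25.9
0.127 [0.5635 0.0714 0.1271] [ 0.2135 -0.2825  4.2543] 26.3
0.126 [0.5637 0.0714 0.1265] [-2.5481 -0.4751 11.4059] 26.7
```

The button started to move at TCP z of about 0.131 and hit its stop at 0.1265. That is the 4.5 mm of travel expected, with about 11 N at the stop. I confirm that it's steady, then take a last look.

Run:
```python
from rig import ctrl
from h import *
ctrl.pause(.5)
for _ in range(3):
    s=ctrl.sense();print(s["ee_pos"],s["contact_force"],s["grip_force"],s["finger_gap"],s["time"]);ctrl.pause(.2)
sc=cv2.cvtColor(ctrl.read_camera("scene")["image"],cv2.COLOR_RGB2BGR)
cv2.imwrite("pics/s2.png",cv2.resize(sc[80:300,200:460],None,fx=2.5,fy=2.5))
```

```text
[0.56366378 0.07141865 0.12648588] [-1.44994631  0.1302749   9.83885765] 59.59293723106384 0.12228199561906043 27.1833
[0.56367215 0.07141529 0.12650879] [-1.38675541 -0.19816477 10.32984284] 59.59310173988342 0.12588982518876937 27.3833
[0.56365118 0.07142868 0.12649085] [-0.63003976  0.22212038  9.90270671] 59.59366500377655 0.12249084363550536 27.5833
```

View pics/s2.png

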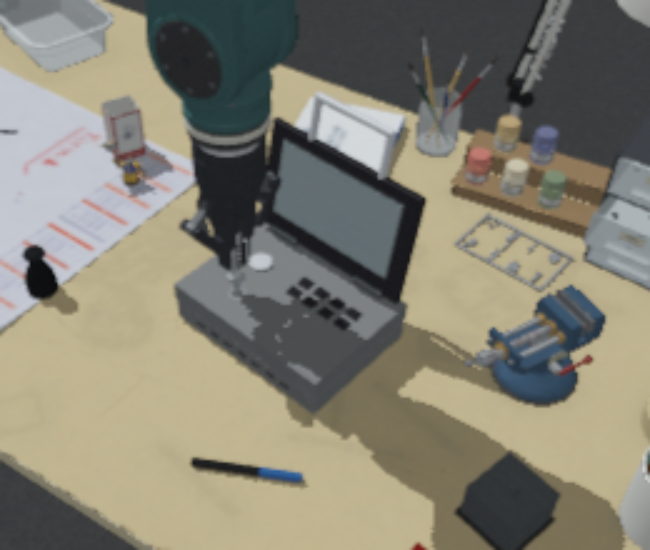

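The lid stands open behind the hand at around (345,205), the stylus is in the hole at around (235,280), and the pen and figure haven't moved. Forces are steady, so I hand in.

```bash
python3 -c "
from rig import ctrl
print(ctrl.close_job())"
```

```text
the job is handed in; nothing more can be done
None
```

I handed the job in at about 28 s: the lid is open at about 100 degrees and released, and the gripped stylus holds the reset button at its stop with about 10 N. The hand-in call returned no verdict.

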